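# Isolate a hotplate stirrer and set its isolator ready for lockout

### The job

The hotplate stirrer is to be locked off for service: first turn its dial right down to zero, then turn the red handle of the bench isolator fully to off, and swing the steel lockout hasp right out of the handle until it stands up straight, ready for a padlock. Leave everything standing so, and do not disturb the beaker on the hotplate, the padlock, the bottle or the tip box.

Things in the scene. Friction and masses are not known exactly. Their poses are not given: they have to be found in the camera images.
- hotplate: Hotplate stirrer, fixed: white housing 165 mm wide, 270 mm deep. Origin on the bench under the dial; x to its back, z up. Its dark fascia slopes 25 degrees down to the front (-x, towards the robot) and reaches 50 mm from the dial up and down the slope. Behind it a level white plate, top 104 mm up, from x = 78 to 218 mm, carries the beaker; a thin rod 245 mm high stands at its back left.
- dial (a joint): Angle of the hotplate's dial, rad, growing clockwise seen from the front. 0 = zero, at its stop; it starts at 0.7 to 1.5 and must go ANTICLOCKWISE by its reading. Friction 0.04 N m; it stays where left. The white line on its top points at the big white dot on the fascia (7 o'clock) at zero; the white ticks are 0.52 rad apart.
- dial_grip (a point): On the axis of the dial, 16 mm above the fascia. The dial is a round grey ribbed knob, 40 mm across, its top 30 mm above the fascia. The point's z axis is the dial's axis, pointing out of the fascia (up, leaning 25 degrees to the front); x and y turn with the dial.
- isolator: Bench isolator, fixed: grey box 120 mm wide, 170 mm deep on a steel bracket, red handle on a yellow plate 74 mm square. Origin on the bench under the point where the handle's axis meets the lid (112 mm up); x to its back, z up. The lid slopes 20 degrees down to the front (-x, towards the robot).
- handle (a joint): Angle of the isolator's red handle, rad: 1.571 = on (hasp end points up the slope, to the bar mark), 0 = off (hasp end points to the left seen from the front, to the ring mark), stops at both. It starts at 1.48 to 1.57 and must go ANTICLOCKWISE, seen from the front, a quarter turn. Friction 0.25 N m; it stays where left.
- handle_grip (a point): On the handle's axis, 34 mm above the lid: where to grip. The handle is a red bar 68 mm long, 15 mm wide, from 12 to 42 mm above the lid, on a red disc 50 mm across (top 12 mm above the lid). z: the handle's axis, out of the lid; x: along the bar towards the end where the hasp sticks out; y: across the bar. x and y turn with the handle; on to off is a positive turn about z.
- hasp (a joint): Angle of the steel lockout hasp, rad: 0 = folded in, flat along the top of the handle; 1.571 = swung right out, standing straight off the lid, at its stop. It starts at 0 to 0.08, needs about 1.5 N at its eye and stays where left. An interlock blocks it half-way unless the handle is fully off, and while it is out the handle cannot turn back.
- hasp_eye (a point): Centre of the eye of the hasp: a steel plate 27 mm long, 20 mm wide, 4 mm thick with a 9 mm padlock hole, at the hasp's free end. Folded in, it lies 50 mm from the handle's axis and 41 mm above the lid, wholly past the end of the red bar, with only air beneath. x: along the hasp away from its hinge; y: across its width; z: square to the plate. Axes turn with the hasp.
- hasp_hinge (a point): Middle of the hasp's hinge pin: 10 mm from the handle's axis towards the hasp's end, 41 mm above the lid. Its axes are those of the handle: the hinge runs along y, and the eye, 40 mm from the hinge, swings from +x up to +z.
- beaker: Empty glass beaker, 72 mm across, 92 mm high, standing on the hotplate's white plate; origin at the centre of its underside. To be left alone.
- padlock: Red safety padlock lying on the bench, body 45 x 38 x 20 mm with a steel shackle along its x; origin under the middle of its red body. To be left alone.
- bottle: Amber glass bottle, 72 mm across, 165 mm high, on the bench at the right; origin at the centre of its underside. To be left alone.
- tipbox: White pipette-tip box with a blue lid, 88 x 124 x 68 mm, on the bench at the left; origin at the centre of its underside. To be left alone.

How it is judged:
By the outcome, as a careful person would: the job done as asked, in the order asked, and still so for the second after the job is handed in, with the robot touching nothing.
It also fails if it takes over 58 s, if anything falls off the work surface, if the arm or the gripper's body presses on something with over 40 N, if the wrist force passes 120 N, or if a joint passes its speed limit or range.

### The arm

A 6-joint arm with a two-finger parallel gripper is mounted at the origin on the work surface. World frame = base frame: x ahead of the robot, y to its left, z up, the work surface at z = 0. Lengths are in mm, angles in rad, forces in N, time in s.
With the tool pointing down it reaches from about 275 to 1000 mm from the base axis. Payload 8.4 kg.
Tool frame: the origin (TCP) lies at the very end of the fingers, on their centre line; the grasp point (between the pads) lies 19 mm behind it; z points along the fingers, y is the line along which they close (so a half turn about z gives the same grasp; the last joint's range is limited). The gripper opens to 85 mm and grips with 20 to 120 N. Pads are 22 mm wide; open, the fingers measure 114 mm over their backs; the gripper's body (76 mm by 85 mm) begins 54 mm behind the grasp point. The pads swing forward as they close: fully open they stand 13 mm farther back than shut.
Start: joints at [-1.182, 0.353, 1.633, -0, 1.155, -0.002], TCP at [238.079, -577.881, 231.281] pointing down, gripper open.
Joint ranges: [-2.63, 2.63], [-0.92, 2.1], [0.06, 2.66], [-1.3, 4.44], [0, 2.69], [-3.02, 3.02]. Speed limits (rad/s): [2.22, 2.22, 2.79, 3.14, 3.14, 3.14].

### API

Orientations are given as [roll, pitch, yaw] about the fixed x, y, z axes, in that order (R = Rz(yaw) Ry(pitch) Rx(roll)).
In Python, from rig import r, vision gives the robot as it stands. The module is installed in compiled form; this text tells all that it offers.
- The arm moves only by the tool play_rows, never from a script. Its argument "steps" is a list of rows, each an object with "delta_pos": the shift along the tool's x, y, z in cm, a list of three; "yaw": the turn about the tool's z in rad; "jaw": the opening in per cent of the stroke, from 0 (shut) to 100 (fully open). A call has exactly 8 rows; each row is the pose to reach, as a shift and turn from the pose commanded when the call began, along the tool's axes at that moment; what a row does not reach only later rows make up. A row lasts 1/10 s, in which the tool goes at most 50 mm and 8.59 degrees, less where a joint would pass 70% of its speed; a pose out of reach is approached as far as the arm can. A call with a gripper value outside its range is refused whole. The fingers move at their own pace and stop on an object; "grip_force" is the grip in N (left out, the last holds). Time passes only in rows, so rows that repeat a pose let the fingers close, or fill a call up. It gives the time, the measured TCP pose, the force, the opening and the grip force at its end, in the units of the state.
- r.sense(): the state, without advancing time (a new reading comes with each control period).
- vision.grab_frame(name): name is "scene" or "top" or "wrist"; returns (picture, depth): 480x640x3 uint8, red, green, blue; 480x640 float32, mm along the optical axis (not along the pixel's ray), 0 where there is no reading.
- vision.calibration(name): a dict with "mtx" (3x3 intrinsics, pixels), "extrinsics" (4x4, takes a point from camera to world coordinates). Camera axes: x right, y down, z forward; pixel columns grow to the right and rows downward; lengths in mm; the calibration is good to about 2 mm. A picture is of the moment at which its call begins: read the wrist's pose just before it. calibration takes no time and is no camera call; for the wrist camera it gives the pose at the moment of the call.
- r.sign_off(): hands the job in; it is judged then, once.
Trained networks look in the newest picture that a camera, given by its name, has taken for a name from the list of things; names that differ only in an ending like _2 or _b are one class to them, and where a whole thing is asked for, a point or a joint stands for the part that bears it (a point fixed in the world has none). Each returns a list of dicts, best first, with "conf" (0 to 1); they miss things now and then, are a little off and sometimes report something else, mostly with a low value. They report only what shows in the picture. A call takes as long as a camera call.
- vision.cut_out(camera, thing): "region" (480x640 bool, what is visible of it) and "uv" ([column, row] in pixels, amid what is visible of it).
- vision.landmark_of(camera, thing): "uv" ([column, row] in pixels: a listed point, or the origin of a listed thing).
The state is a dict: "clock": time; "qpos": joint angles; "qvel": joint speeds; "joint_efforts": joint torques, N m; "eef_pos": TCP position; "tcp_rot": TCP orientation; "contact_force": force on the tool from outside, world axes, zero at the start; "wrist_torque": the same for the moment, N m; "opening": opening from 0.0 (shut) to 1.0 (fully open); "grasp_force": force on a finger pad.
Only numpy, scipy, OpenCV 4.12 (cv2) and the standard library are available. Lean on these libraries where they do the work, as an engineer would, in place of code of your own. Each camera call takes 0.05 s, during which the arm holds its last target. There are 200 camera calls.

## Working session

There is one attempt and no reset: what is moved stays moved. The work goes in short steps, Python scripts to look and compute and a tool call to move; the robot and the scene stay as the last step left them, time stands still between calls to the robot, and variables do not carry over. Pictures are saved under pics/ and viewed, at most 10 in all, crops included, and the job is handed in when it is done.

Besides the shell and the picture viewer there is one more tool, called as a command line: name --argument value ..., lists and objects as JSON in quotes. play_rows: Moves the arm, as the interface text tells. Its arguments: {"type":"object","properties":{"steps":{"type":"array"},"grip_force":{"type":"number"}},"required":["steps"]}

```bash
mkdir -p pics; cat > h.py <<'E'
import numpy as np, cv2
from rig import r, vision
from scipy.spatial.transform import Rotation as R
def ray(cam,uv,d):
    c=vision.calibration(cam);K=np.array(c["mtx"]);T=np.array(c["extrinsics"])
    p=np.linalg.inv(K)@[uv[0],uv[1],1]*d
    return T[:3,:3]@p+T[:3,3]
def dep(D,uv,k=2):
    u,v=int(round(uv[0])),int(round(uv[1]));w=D[max(0,v-k):v+k+1,max(0,u-k):u+k+1];w=w[w>0]
    return float(np.median(w)) if w.size else 0
def proj(cam,P):
    c=vision.calibration(cam);K=np.array(c["mtx"]);T=np.linalg.inv(np.array(c["extrinsics"]))
    p=T[:3,:3]@P+T[:3,3];q=K@p;return q[:2]/q[2]
def cloud(cam,D,m):
    v,u=np.nonzero(m&(D>0));c=vision.calibration(cam);K=np.array(c["mtx"]);T=np.array(c["extrinsics"])
    p=(np.linalg.inv(K)@np.stack([u,v,np.ones_like(u)]))*D[v,u]
    return (T[:3,:3]@p).T+T[:3,3]
def save(n,im): cv2.imwrite("pics/"+n,im[:,:,::-1])
E
python3 - <<'E'
from h import *
np.set_printoptions(precision=3,suppress=True)
for cam in("top","scene"):
    im,D=vision.grab_frame(cam);save(cam+"0.png",im)
    print(cam,np.array(vision.calibration(cam)["extrinsics"]))
    for t in("dial_grip","handle_grip","hasp_eye","hasp_hinge","hotplate","isolator","beaker","padlock","bottle","tipbox"):
        for l in vision.landmark_of(cam,t)[:1]:
            d=dep(D,l["uv"]);print(t,l["conf"],l["uv"],ray(cam,l["uv"],d))
s=r.sense();print(s["eef_pos"],s["tcp_rot"],s["clock"])
E
```

```text
top [[  -0.018   -0.99     0.14   440.476]
 [  -1.       0.017   -0.007   33.939]
 [   0.005   -0.141   -0.99  1217.9  ]
 [   0.       0.       0.       1.   ]]
dial_grip 0.72 [411.1, 259.3] [ 547.071 -189.279   94.491]
handle_grip 0.8 [217.8, 269.3] [526.866 250.75  150.536]
hasp_eye 0.61 [210.5, 243.8] [580.919 262.583 173.78 ]
hasp_hinge 0.75 [216.4, 262.7] [541.002 252.794 156.496]
hotplate 0.73 [404.0, 257.9] [ 550.555 -172.636   95.375]
isolator 0.82 [228.5, 267.6] [532.933 232.959 118.371]
padlock 0.82 [311.6, 300.7] [456.06   45.645  19.658]
bottle 0.73 [513.3, 240.7] [ 588.296 -436.485   83.727]
tipbox 0.58 [124.8, 283.6] [503.321 487.     69.003]
scene [[   0.831    0.427   -0.355  974.298]
 [   0.555   -0.617    0.557 -571.87 ]
 [   0.019   -0.66    -0.751  936.723]
 [   0.       0.       0.       1.   ]]
dial_grip 0.57 [249.2, 304.9] [ 560.719 -197.928   97.686]
handle_grip 0.68 [350.9, 167.5] [535.64  252.468 151.248]
hasp_eye 0.58 [364.6, 164.6] [568.221 264.079 168.646]
hasp_hinge 0.94 [353.7, 163.5] [449.535 430.455   2.013]
hotplate 0.92 [255.2, 321.3] [ 590.551 -216.392   84.592]
isolator 0.7 [352.0, 170.3] [540.394 250.947 145.169]
beaker 0.8 [311.2, 344.6] [ 740.594 -227.511  158.876]
padlock 0.64 [278.1, 244.5] [466.175  21.321  19.759]
bottle 0.86 [176.6, 440.4] [ 628.107 -480.437   83.679]
tipbox 0.62 [379.5, 158.1] [526.446 446.386  48.771]
[ 238.087 -577.894  231.284] [ 3.142 -0.     0.391] 1.1
```

View pics/top0.png

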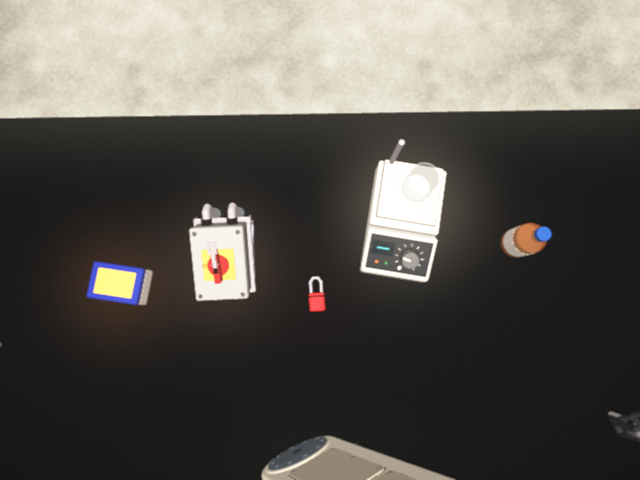

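View pics/scene0.png

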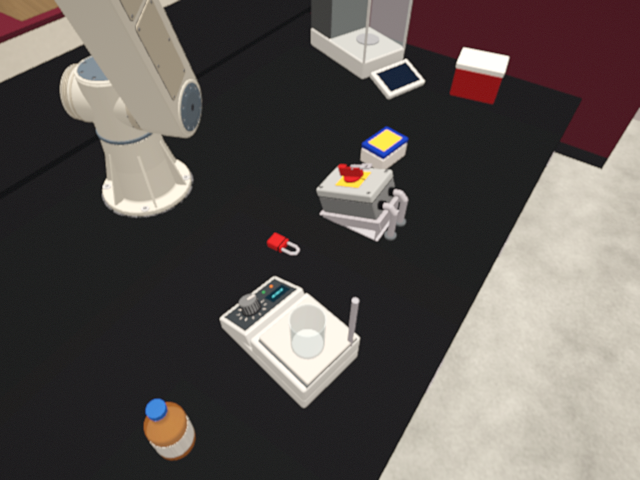

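play_rows --steps '[{"delta_pos":[4,-2.6,-0.3],"yaw":0.07,"jaw":100},{"delta_pos":[8,-5.2,-0.6],"yaw":0.14,"jaw":100},{"delta_pos":[12,-7.8,-0.9],"yaw":0.21,"jaw":100},{"delta_pos":[16,-10.4,-1.2],"yaw":0.28,"jaw":100},{"delta_pos":[20,-13,-1.5],"yaw":0.35,"jaw":100},{"delta_pos":[24,-15.6,-1.8],"yaw":0.42,"jaw":100},{"delta_pos":[28,-18.2,-1.9],"yaw":0.49,"jaw":100},{"delta_pos":[32,-20.8,-1.9],"yaw":0.53,"jaw":100}]'

```text
clock: 1.9
eef_pos: [455.7, -262.0, 250.8]
tcp_rot: [3.141, -0.001, -0.142]
contact_force: [1.3, -1.8, 0.2]
opening: 0.998
grasp_force: 0.0
```

play_rows --steps '[{"delta_pos":[2,-4,0],"yaw":0,"jaw":100},{"delta_pos":[4,-7.9,0],"yaw":0,"jaw":100},{"delta_pos":[4,-7.9,0],"yaw":0,"jaw":75},{"delta_pos":[4,-7.9,0],"yaw":0,"jaw":75},{"delta_pos":[4,-7.9,0],"yaw":0,"jaw":75},{"delta_pos":[4,-7.9,0],"yaw":0,"jaw":75},{"delta_pos":[4,-7.9,0],"yaw":0,"jaw":75},{"delta_pos":[4,-7.9,0],"yaw":0,"jaw":75}]'

```text
clock: 2.7
eef_pos: [504.9, -191.7, 250.3]
tcp_rot: [3.142, -0.0, -0.141]
contact_force: [0.3, 0.0, -0.1]
opening: 0.749
grasp_force: 0.0
```

```bash
cat >> h.py <<'E'
def tri(obs):  # obs: list of (cam,uv)
    A=np.zeros((3,3));b=np.zeros(3)
    for cam,uv in obs:
        T=np.array(vision.calibration(cam)["extrinsics"]);o=T[:3,3];d=ray(cam,uv,1)-o;d/=np.linalg.norm(d)
        M=np.eye(3)-np.outer(d,d);A+=M;b+=M@o
    return np.linalg.solve(A,b)
def plane(P,it=5):
    for _ in range(it):
        c=P.mean(0);n=np.linalg.svd(P-c,full_matrices=False)[2][2];e=np.abs((P-c)@n);P=P[e<max(1.5,2*np.median(e))]
    return c,n*np.sign(n[2])
E
python3 - <<'E'
from h import *
np.set_printoptions(precision=3,suppress=True)
im,D=vision.grab_frame("wrist");save("w1.png",im)
print(np.array(vision.calibration("wrist")["extrinsics"]))
for t in("dial_grip","hotplate","beaker"):
    for l in vision.landmark_of("wrist",t)[:2]:
        print(t,l["conf"],l["uv"],ray("wrist",l["uv"],dep(D,l["uv"])))
for l in vision.cut_out("wrist","dial")[:1]:
    print("dialcut",l["conf"],l["uv"],cloud("wrist",D,l["region"]).mean(0))
w=vision.landmark_of("wrist","dial_grip")[0]["uv"]
print("tri",tri([("wrist",w),("top",[411.1,259.3]),("scene",[249.2,304.9])]),tri([("wrist",w),("top",[411.1,259.3])]))
for l in vision.cut_out("wrist","hotplate")[:1]:
    P=cloud("wrist",D,l["region"]); Q=P
    hi=P[P[:,2]>P[:,2].max()-0]
    print(P.min(0),P.max(0),np.histogram(P[:,2],12))
s=r.sense();print(s["eef_pos"],s["tcp_rot"],s["clock"],s["opening"])
E
```

```text
[[  -0.14    -0.954   -0.266  572.337]
 [  -0.99     0.135    0.037 -201.069]
 [  -0.       0.268   -0.963  392.599]
 [   0.       0.       0.       1.   ]]
dial_grip 0.74 [308.1, 175.4] [ 549.08  -186.994   95.167]
hotplate 0.56 [311.1, 160.1] [ 561.337 -191.34   100.007]
dialcut 0.81 [311.7, 168.2] [ 553.486 -188.608   90.138]
tri [ 549.118 -189.053   78.515] [ 548.105 -187.657   97.782]
[ 490.911 -285.105   -2.604] [703.803 -58.381 106.759] (array([  232,     0,     0,     0,   424,  2083,  2526,  3482,  5191,
       12632,  2305, 11685]), array([ -2.604,   6.51 ,  15.623,  24.737,  33.851,  42.964,  52.078,
        61.191,  70.305,  79.419,  88.532,  97.646, 106.759]))
[ 505.275 -191.02   250.282] [-3.142  0.    -0.139] 3.05 0.7508461268270739
```

View pics/w1.png

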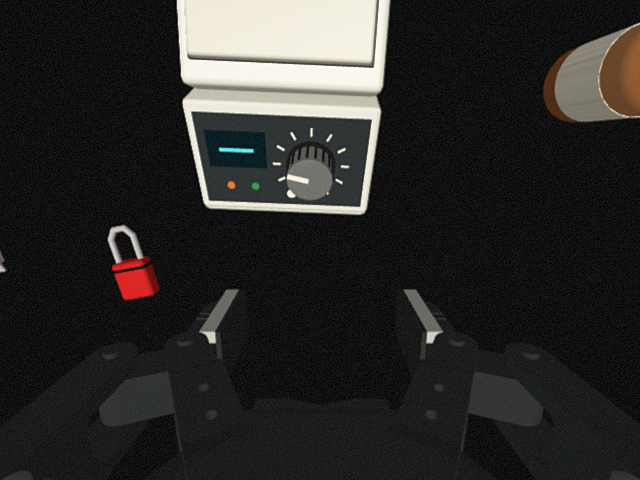

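```bash
python3 - <<'E'
from h import *
np.set_printoptions(precision=3,suppress=True)
im,D=vision.grab_frame("wrist")
m=np.zeros((480,640),bool);m[115:200,205:270]=1
c,n=plane(cloud("wrist",D,m));print("fascia",c,n,"slope",np.degrees(np.arccos(n[2])),"yaw",np.arctan2(-n[1],-n[0]))
m[:]=0;m[130:215,270:350]=1
P=cloud("wrist",D,m);h=(P-c)@n
print(np.histogram(h,20))
T=P[(h>h.max()-6)];print("top",len(T))
q=P[h>25];print(q.mean(0),q.min(0),q.max(0),((q-c)@n).mean())
n0=n
lo,hi=q.min(0),q.max(0)
g=q.mean(0)-14*n;print("grip",g)
# white line
mm=m&(im.min(2)>180);Q=cloud("wrist",D,mm);Q=Q[((Q-c)@n)>22];print("line",len(Q),Q.mean(0))
u=-np.array([n[0],n[1],0]);u/=np.linalg.norm(u);print("yawv",u)
# hotplate lateral axis from front housing
up=u-(u@n)*n;up/=np.linalg.norm(up);lf=np.cross(n,up)
d=Q.mean(0)-q.mean(0);print("clock angle cw from up",np.degrees(np.arctan2(-d@lf,d@up)))
E
```

```text
fascia [ 570.805 -124.173   68.218] [-0.423  0.079  0.903] slope 25.487617945478817 yaw -0.1848630308897224
(array([ 182,   15,    0,    0,    0,    0,    0,    0,    0,   52, 2796,
       1553,  160,   84,   84,   80,   96,  103,  258, 1306]), array([-38.207, -34.749, -31.291, -27.833, -24.374, -20.916, -17.458,
       -14.   , -10.541,  -7.083,  -3.625,  -0.167,   3.292,   6.75 ,
        10.208,  13.666,  17.124,  20.583,  24.041,  27.499,  30.957]))
top 1523
[ 546.124 -187.465   93.515] [ 527.03  -207.439   83.658] [ 563.997 -167.116  101.761] 28.268324017660778
grip [ 552.046 -188.572   80.877]
line 97 [ 547.613 -177.787   94.622]
yawv [ 0.983 -0.184 -0.   ]
clock angle cw from up -88.87363594055847
```

play_rows --steps '[{"delta_pos":[4.2,-0.9,3],"yaw":0.15,"jaw":65},{"delta_pos":[4.2,-0.9,7],"yaw":0.3,"jaw":65},{"delta_pos":[4.2,-0.9,11],"yaw":0.46,"jaw":65},{"delta_pos":[4.2,-0.9,14],"yaw":0.46,"jaw":65},{"delta_pos":[4.2,-0.9,16],"yaw":0.46,"jaw":65},{"delta_pos":[4.2,-0.9,17],"yaw":0.46,"jaw":65},{"delta_pos":[4.2,-0.9,17],"yaw":0.46,"jaw":65},{"delta_pos":[4.2,-0.9,17],"yaw":0.46,"jaw":65}]'

```text
clock: 3.9
eef_pos: [548.8, -188.1, 81.1]
tcp_rot: [-3.141, -0.001, -0.599]
contact_force: [0.6, 0.2, -0.0]
opening: 0.652
grasp_force: 0.0
```

play_rows --grip_force 25 --steps '[{"delta_pos":[0,0,0],"yaw":0,"jaw":35},{"delta_pos":[0,0,0],"yaw":0,"jaw":35},{"delta_pos":[0,0,0],"yaw":0,"jaw":35},{"delta_pos":[0,0,0],"yaw":-0.1,"jaw":35},{"delta_pos":[0,0,0],"yaw":-0.2,"jaw":35},{"delta_pos":[0,0,0],"yaw":-0.3,"jaw":35},{"delta_pos":[0,0,0],"yaw":-0.4,"jaw":35},{"delta_pos":[0,0,0],"yaw":-0.5,"jaw":35}]'

```text
clock: 4.7
eef_pos: [549.5, -188.4, 81.6]
tcp_rot: [3.141, -0.004, -0.095]
contact_force: [1.6, -1.3, -2.8]
opening: 0.45
grasp_force: 28.1
```

play_rows --steps '[{"delta_pos":[0,0,0],"yaw":-0.12,"jaw":35},{"delta_pos":[0,0,0],"yaw":-0.24,"jaw":35},{"delta_pos":[0,0,0],"yaw":-0.35,"jaw":35},{"delta_pos":[0,0,0],"yaw":-0.35,"jaw":65},{"delta_pos":[0,0,0],"yaw":-0.35,"jaw":65},{"delta_pos":[0,0,0],"yaw":-0.2,"jaw":65},{"delta_pos":[0,0,0],"yaw":-0.05,"jaw":65},{"delta_pos":[0,0,0],"yaw":0.1,"jaw":65}]'

```text
clock: 5.5
eef_pos: [548.4, -188.2, 80.7]
tcp_rot: [3.141, -0.001, -0.207]
contact_force: [-0.6, -0.3, 0.7]
opening: 0.65
grasp_force: 0.0
```

play_rows --steps '[{"delta_pos":[0,0,0],"yaw":0.15,"jaw":65},{"delta_pos":[0,0,0],"yaw":0.25,"jaw":65},{"delta_pos":[0,0,0],"yaw":0.25,"jaw":35},{"delta_pos":[0,0,0],"yaw":0.25,"jaw":35},{"delta_pos":[0,0,0],"yaw":0.25,"jaw":35},{"delta_pos":[0,0,0],"yaw":0.15,"jaw":35},{"delta_pos":[0,0,0],"yaw":0.05,"jaw":35},{"delta_pos":[0,0,0],"yaw":-0.05,"jaw":35}]'

```text
clock: 6.3
eef_pos: [548.7, -188.3, 80.7]
tcp_rot: [3.141, -0.001, -0.143]
contact_force: [0.3, -2.8, -0.1]
opening: 0.458
grasp_force: 26.9
```

play_rows --steps '[{"delta_pos":[0,0,0],"yaw":-0.1,"jaw":35},{"delta_pos":[0,0,0],"yaw":-0.2,"jaw":35},{"delta_pos":[0,0,0],"yaw":-0.3,"jaw":35},{"delta_pos":[0,0,0],"yaw":-0.38,"jaw":35},{"delta_pos":[0,0,0],"yaw":-0.38,"jaw":35},{"delta_pos":[0,0,0],"yaw":-0.38,"jaw":35},{"delta_pos":[0,0,0],"yaw":-0.38,"jaw":65},{"delta_pos":[0,0,0],"yaw":-0.38,"jaw":65}]'

```text
clock: 7.1
eef_pos: [548.0, -188.0, 80.1]
tcp_rot: [3.141, 0.0, 0.23]
contact_force: [-0.8, 0.5, -1.0]
opening: 0.651
grasp_force: 0.0
```

play_rows --steps '[{"delta_pos":[0,0,-3],"yaw":0,"jaw":65},{"delta_pos":[-1,0,-7],"yaw":0.1,"jaw":65},{"delta_pos":[-2,0,-11],"yaw":0.2,"jaw":65},{"delta_pos":[-4,0,-15],"yaw":0.35,"jaw":65},{"delta_pos":[-4,0,-17],"yaw":0.38,"jaw":65},{"delta_pos":[-4,0,-17],"yaw":0.38,"jaw":65},{"delta_pos":[-4,0,-17],"yaw":0.38,"jaw":65},{"delta_pos":[-4,0,-17],"yaw":0.38,"jaw":65}]'

```text
clock: 7.9
eef_pos: [508.6, -196.8, 248.8]
tcp_rot: [-3.141, 0.002, -0.149]
contact_force: [-0.7, 0.7, -0.1]
opening: 0.655
grasp_force: 0.0
```

```bash
python3 - <<'E'
from h import *
np.set_printoptions(precision=3,suppress=True)
im,D=vision.grab_frame("wrist");save("w2.png",cv2.resize(im[80:320,160:480],None,fx=2,fy=2,interpolation=cv2.INTER_CUBIC))
# fascia basis from earlier
n=np.array([-.423,.079,.903]);n/=np.linalg.norm(n);C=np.array([570.8,-124.2,68.2]);t0=np.array([546.1,-187.5,93.5])
P=cloud("wrist",D,np.ones((480,640),bool));
m=(D>0)&(im.min(2)>170);Q=cloud("wrist",D,m);a=Q[(np.abs((Q-t0)@n)<5)&(np.linalg.norm(Q-t0,axis=1)<25)]
u=np.array([.983,-.184,0]);up=u-(u@n)*n;up/=np.linalg.norm(up);lf=np.cross(n,up);d=a.mean(0)-t0
print(len(a),a.mean(0),"cw from up",np.degrees(np.arctan2(-d@lf,d@up)),r.sense()["clock"],r.sense()["eef_pos"],r.sense()["tcp_rot"])
E
```

```text
92 [ 537.588 -180.109   90.063] cw from up -150.9515376086849 7.95 [ 508.557 -196.713  248.635] [-3.141  0.003 -0.149]
```

View pics/w2.png

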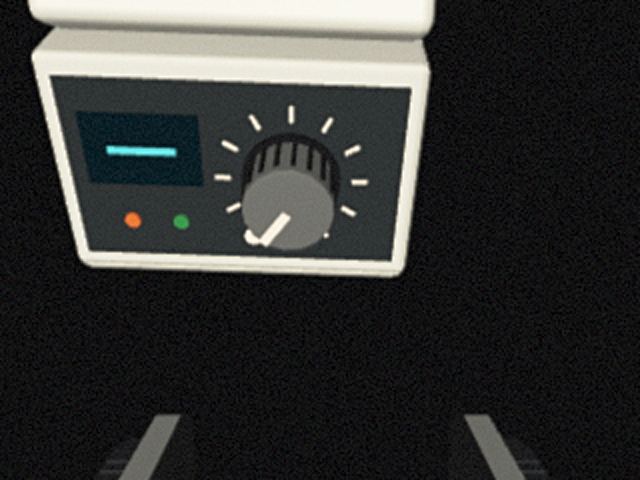

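play_rows --steps '[{"delta_pos":[-0.9,-4.6,-1],"yaw":0,"jaw":65},{"delta_pos":[-1.8,-9.2,-2],"yaw":-0.05,"jaw":65},{"delta_pos":[-2.7,-13.8,-3],"yaw":-0.1,"jaw":65},{"delta_pos":[-3.6,-18.4,-3],"yaw":-0.15,"jaw":65},{"delta_pos":[-4.5,-23,-3],"yaw":-0.2,"jaw":65},{"delta_pos":[-5.4,-27.6,-3],"yaw":-0.21,"jaw":65},{"delta_pos":[-6.3,-32.2,-3],"yaw":-0.21,"jaw":65},{"delta_pos":[-7.2,-36.8,-3],"yaw":-0.21,"jaw":65}]'

```text
clock: 8.75
eef_pos: [491.9, 179.5, 279.0]
tcp_rot: [3.141, 0.002, 0.062]
contact_force: [0.4, -0.4, 0.0]
opening: 0.648
grasp_force: 0.0
```

play_rows --steps '[{"delta_pos":[0,-4,0],"yaw":0,"jaw":30},{"delta_pos":[0,-6,0],"yaw":0,"jaw":30},{"delta_pos":[0,-6.5,0],"yaw":0,"jaw":0},{"delta_pos":[0,-6.5,0],"yaw":0,"jaw":0},{"delta_pos":[0,-6.5,0],"yaw":0,"jaw":0},{"delta_pos":[0,-6.5,0],"yaw":0,"jaw":0},{"delta_pos":[0,-6.5,0],"yaw":0,"jaw":0},{"delta_pos":[0,-6.5,0],"yaw":0,"jaw":0}]'

```text
clock: 9.55
eef_pos: [488.9, 241.8, 280.4]
tcp_rot: [-3.142, -0.0, 0.06]
contact_force: [0.0, -0.3, 0.1]
opening: 0.002
grasp_force: 0.0
```

```bash
python3 - <<'E'
from h import *
np.set_printoptions(precision=3,suppress=True)
im,D=vision.grab_frame("wrist");save("w3.png",im);np.save("D3",D);np.save("im3",im)
for t in("handle_grip","hasp_eye","hasp_hinge"):
    for l in vision.landmark_of("wrist",t)[:1]:
        print(t,l["conf"],l["uv"],ray("wrist",l["uv"],dep(D,l["uv"])))
s=r.sense();print(s["eef_pos"],s["tcp_rot"],s["clock"],s["opening"])
E
```

```text
handle_grip 0.69 [307.7, 180.1] [529.968 254.449 152.797]
hasp_eye 0.68 [301.1, 117.5] [576.552 263.219 125.235]
[488.817 242.247 280.38 ] [-3.142 -0.     0.06 ] 9.75 -0.0018257372944816509
```

View pics/w3.png

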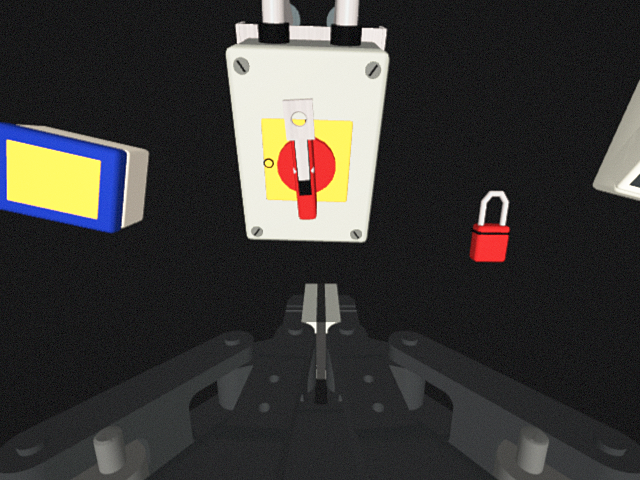

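```bash
cat > iso.py <<'E'
from h import *
np.set_printoptions(precision=2,suppress=True)
def run():
    im=np.load("im3.npy");D=np.load("D3.npy").copy()
    m=np.zeros((480,640),bool);m[85:225,240:258]=1;m[85:225,358:372]=1
    c,n=plane(cloud("wrist",D,m))
    u=-np.array([n[0],n[1],0]);u/=np.linalg.norm(u);up=u-(u@n)*n;up/=np.linalg.norm(up);lf=np.cross(n,up)
    i=im.astype(int);reg=np.zeros_like(m);reg[90:225,255:360]=1
    Y=cloud("wrist",D,reg&(i[...,0]>150)&(i[...,1]>130)&(i[...,2]<120))
    Y=Y[np.abs((Y-c)@n)<6];a=(Y-c)@up;b=(Y-c)@lf
    O=c+up*(np.percentile(a,1)+np.percentile(a,99))/2+lf*(np.percentile(b,1)+np.percentile(b,99))/2
    print("slope",np.degrees(np.arccos(n[2])),"yaw",np.arctan2(u[1],u[0]),"axis on lid",O,"ext",np.ptp(np.percentile(a,[1,99])),np.ptp(np.percentile(b,[1,99])))
    return im,D,reg,n,up,lf,O
E
python3 - <<'E'
from iso import *
im,D,reg,n,up,lf,O=run();i=im.astype(int)
L=cloud("wrist",D,np.pad(np.ones((130,130),bool),((100,250),(240,270))))
q=L-O;h=q@n;k=(h>35)&(h<50)
a,b,hh=q[k]@up,q[k]@lf,h[k]
print("bar/hasp ranges up",np.percentile(a,[0,1,50,99,100]),"lf",np.percentile(b,[1,50,99]),"h",np.percentile(hh,[1,50,99]))
for lo in range(-40,70,10):
    s=(a>=lo)&(a<lo+10)
    if s.sum()>5:print(lo,s.sum(),b[s].min(),b[s].mean(),b[s].max(),hh[s].mean())
print("frame n,up,lf",n,up,lf,"grip",O+34*n)
R_=cloud("wrist",D,reg&(i[...,0]>130)&(i[...,1]<70));q=R_-O;h=q@n;s=(h<20)&(h>5);print("disc",np.percentile(q[s]@up,[1,99]),np.percentile(q[s]@lf,[1,99]),h[s].mean())
E
```

```text
slope 20.251586759594314 yaw 0.03065098715326241 axis on lid [542.25 257.6  111.65] ext 71.5651005285129 72.13839526146798
bar/hasp ranges up [-33.75 -31.    24.25  60.84  61.82] lf [-8.31  1.11 13.7 ] h [38.55 43.14 45.79]
-40 52 -9.468574548392908 -1.8754989675003584 5.455202729590988 41.75451597827529
-30 196 -9.466009219479675 -1.9219114767466847 6.169960546973713 41.67379893166697
-20 207 -8.423166402472473 -1.2410140079367094 6.839155693060375 41.68915750211231
-10 225 -7.469254607142278 -0.3108491002166579 7.512521205918273 41.97337336185167
0 236 -6.539625247427619 0.6015588798991488 8.733691736128419 42.22005822892392
10 258 -6.433174456550839 1.051766044070749 9.422595614290058 42.29141132567338
20 272 -5.481427393778235 1.839990998403921 9.916568298709795 42.44737585132026
30 336 -6.82851716823936 2.9801204808841883 12.971902930793918 43.508753173241736
40 336 -6.078375190362004 3.824506787988965 14.040592959474672 44.04955542790264
50 400 -5.818408788300265 4.5783966782653875 14.891241742872438 44.60404180148329
60 69 -5.0200658007481715 4.190035110729091 14.76097291250479 44.66424041597449
frame n,up,lf [-0.35 -0.01  0.94] [0.94 0.03 0.35] [-0.03  1.   -0.  ] grip [530.49 257.24 143.55]
disc [-20.12  21.86] [-22.83  22.81] 12.105275593423325
```

```bash
cat >> iso.py <<'E'
def tool(P,yaw,s=None):
    s=s or r.sense();p=np.array(s["eef_pos"]);y=s["tcp_rot"][2]
    d=np.array(P)-p
    return np.array([d[0]*np.cos(y)+d[1]*np.sin(y),d[0]*np.sin(y)-d[1]*np.cos(y),-d[2]])/10,-(yaw-y)
O=np.array([542.25,257.6,111.65]);n=np.array([-.346,-.0106,.938]);n/=np.linalg.norm(n);u=np.array([.99953,.03065,0]);up=u-(u@n)*n;up/=np.linalg.norm(up);lf=np.cross(n,up)
def push(phi,gap=0):
    ex=np.cos(phi)*up+np.sin(phi)*lf;ey=-np.sin(phi)*up+np.cos(phi)*lf
    P=O+(33+7*phi/1.57)*n-24*ex+(22+gap)*ey;P[2]=128
    return P,0.03+phi
E
python3 - <<'E'
from iso import *
print("approach",push(0.07,8),tool(*push(0.07,8)))
P0,y0=push(0.07,8)
s={"eef_pos":P0,"tcp_rot":[0,0,y0]}
for f in np.arange(0.1,1.75,0.1):print(round(f,2),*tool(*push(f),s), push(f)[0])
E
```

```text
approach (array([505.44, 284.73, 128.  ]), 0.1) (array([ 1.92, -4.14, 15.24]), np.float64(-0.039544091459638026))
0.1 [-0.07  0.87 -0.  ] -0.03 [505.63 275.98 128.  ]
0.2 [-0.27  1.13 -0.  ] -0.13 [503.85 273.22 128.  ]
0.3 [-0.45  1.4  -0.  ] -0.23000000000000007 [502.34 270.31 128.  ]
0.4 [-0.6  1.7 -0. ] -0.33000000000000007 [501.12 267.26 128.  ]
0.5 [-0.73  2.   -0.  ] -0.43000000000000005 [500.18 264.11 128.  ]
0.6 [-0.82  2.31 -0.  ] -0.53 [499.54 260.9  128.  ]
0.7 [-0.89  2.63 -0.  ] -0.6300000000000001 [499.21 257.65 128.  ]
0.8 [-0.93  2.96 -0.  ] -0.7300000000000001 [499.18 254.39 128.  ]
0.9 [-0.93  3.28 -0.  ] -0.8300000000000001 [499.45 251.16 128.  ]
1.0 [-0.91  3.6  -0.  ] -0.93 [500.02 247.99 128.  ]
1.1 [-0.85  3.92 -0.  ] -1.03 [500.89 244.92 128.  ]
1.2 [-0.77  4.22 -0.  ] -1.1300000000000001 [502.04 241.96 128.  ]
1.3 [-0.65  4.51 -0.  ] -1.2300000000000002 [503.45 239.16 128.  ]
1.4 [-0.51  4.79 -0.  ] -1.33 [505.13 236.54 128.  ]
1.5 [-0.35  5.05 -0.  ] -1.4300000000000002 [507.03 234.13 128.  ]
1.6 [-0.16  5.29 -0.  ] -1.53 [509.15 231.94 128.  ]
1.7 [ 0.05  5.51 -0.  ] -1.6300000000000001 [511.47 230.01 128.  ]
```

play_rows --steps '[{"delta_pos":[1.9,-4.1,3],"yaw":-0.04,"jaw":0},{"delta_pos":[1.9,-4.1,7],"yaw":-0.04,"jaw":0},{"delta_pos":[1.9,-4.1,11],"yaw":-0.04,"jaw":0},{"delta_pos":[1.9,-4.1,14],"yaw":-0.04,"jaw":0},{"delta_pos":[1.9,-4.1,15.2],"yaw":-0.04,"jaw":0},{"delta_pos":[1.9,-4.1,15.2],"yaw":-0.04,"jaw":0},{"delta_pos":[1.9,-4.1,15.2],"yaw":-0.04,"jaw":0},{"delta_pos":[1.9,-4.1,15.2],"yaw":-0.04,"jaw":0}]'

```text
clock: 10.55
eef_pos: [506.4, 285.1, 130.2]
tcp_rot: [-3.14, -0.003, 0.101]
contact_force: [-0.3, 0.1, 0.3]
opening: 0.003
grasp_force: 0.0
```

play_rows --steps '[{"delta_pos":[0,0.4,0],"yaw":0,"jaw":0},{"delta_pos":[-0.07,0.87,0],"yaw":-0.03,"jaw":0},{"delta_pos":[-0.27,1.13,0],"yaw":-0.13,"jaw":0},{"delta_pos":[-0.45,1.4,0],"yaw":-0.23,"jaw":0},{"delta_pos":[-0.6,1.7,0],"yaw":-0.33,"jaw":0},{"delta_pos":[-0.73,2.0,0],"yaw":-0.43,"jaw":0},{"delta_pos":[-0.82,2.31,0],"yaw":-0.53,"jaw":0},{"delta_pos":[-0.89,2.63,0],"yaw":-0.63,"jaw":0}]'

```text
clock: 11.35
eef_pos: [499.2, 259.5, 129.6]
tcp_rot: [-3.139, -0.004, 0.734]
contact_force: [-4.4, 11.6, 1.6]
opening: 0.002
grasp_force: 6.0
```

```bash
python3 - <<'E'
from iso import *
print(push(.7)[0],r.sense()["eef_pos"])
P0,y0=push(0.7)
s={"eef_pos":P0,"tcp_rot":[0,0,y0]}
for f in np.arange(0.8,1.75,0.1):print(round(f,2),*tool(*push(f),s))
E
```

```text
[499.21 257.65 128.  ] [499.16 259.49 129.58]
0.8 [-0.22  0.24 -0.  ] -0.10000000000000009
0.9 [-0.41  0.5  -0.  ] -0.20000000000000007
1.0 [-0.58  0.77 -0.  ] -0.30000000000000004
1.1 [-0.72  1.06 -0.  ] -0.40000000000000013
1.2 [-0.83  1.36 -0.  ] -0.5
1.3 [-0.92  1.66 -0.  ] -0.5999999999999999
1.4 [-0.97  1.97 -0.  ] -0.7
1.5 [-0.99  2.27 -0.  ] -0.8
1.6 [-0.97  2.58 -0.  ] -0.8999999999999999
1.7 [-0.93  2.88 -0.  ] -0.9999999999999998
```

Contact is made (about 12 N); continue the arc.

play_rows --steps '[{"delta_pos":[-0.22,0.24,0],"yaw":-0.1,"jaw":0},{"delta_pos":[-0.41,0.5,0],"yaw":-0.2,"jaw":0},{"delta_pos":[-0.58,0.77,0],"yaw":-0.3,"jaw":0},{"delta_pos":[-0.72,1.06,0],"yaw":-0.4,"jaw":0},{"delta_pos":[-0.83,1.36,0],"yaw":-0.5,"jaw":0},{"delta_pos":[-0.92,1.66,0],"yaw":-0.6,"jaw":0},{"delta_pos":[-0.97,1.97,0],"yaw":-0.7,"jaw":0},{"delta_pos":[-0.99,2.27,0],"yaw":-0.8,"jaw":0}]'

```text
clock: 12.15
eef_pos: [504.7, 234.5, 129.5]
tcp_rot: [-3.138, -0.001, 1.534]
contact_force: [-13.5, 3.9, 11.2]
opening: 0.002
grasp_force: 6.7
```

```bash
python3 - <<'E'
from iso import *
P0,y0=push(1.5)
s={"eef_pos":P0,"tcp_rot":[0,0,y0]}
print(P0,r.sense()["eef_pos"])
for f in (1.55,1.6,1.65,1.7,1.75,1.8):print(round(f,2),*tool(*push(f),s))
E
```

```text
[507.03 234.13 128.  ] [504.73 234.51 129.46]
1.55 [-0.11  0.11 -0.  ] -0.050000000000000044
1.6 [-0.21  0.22 -0.  ] -0.10000000000000009
1.65 [-0.3   0.34 -0.  ] -0.1499999999999999
1.7 [-0.39  0.46 -0.  ] -0.19999999999999996
1.75 [-0.47  0.59 -0.  ] -0.25
1.8 [-0.55  0.71 -0.  ] -0.30000000000000004
```

play_rows --steps '[{"delta_pos":[-0.11,0.11,0],"yaw":-0.05,"jaw":0},{"delta_pos":[-0.21,0.22,0],"yaw":-0.1,"jaw":0},{"delta_pos":[-0.26,0.28,0],"yaw":-0.1,"jaw":0},{"delta_pos":[-0.3,0.34,0],"yaw":-0.1,"jaw":0},{"delta_pos":[-0.35,0.4,0],"yaw":-0.1,"jaw":0},{"delta_pos":[-0.39,0.46,0],"yaw":-0.1,"jaw":0},{"delta_pos":[-0.39,0.46,0],"yaw":-0.1,"jaw":0},{"delta_pos":[-0.39,0.46,0],"yaw":-0.1,"jaw":0}]'

```text
clock: 12.95
eef_pos: [508.1, 230.5, 129.0]
tcp_rot: [-3.136, -0.001, 1.63]
contact_force: [-15.1, 7.3, 8.1]
opening: -0.0
grasp_force: 7.5
```

play_rows --steps '[{"delta_pos":[0,0.1,0],"yaw":0,"jaw":0},{"delta_pos":[0,0.2,0],"yaw":0,"jaw":0},{"delta_pos":[0,0.3,0],"yaw":0,"jaw":0},{"delta_pos":[0,0.4,0],"yaw":0,"jaw":0},{"delta_pos":[0,0.5,0],"yaw":0,"jaw":0},{"delta_pos":[0,0.5,0],"yaw":0,"jaw":0},{"delta_pos":[0,0.5,0],"yaw":0,"jaw":0},{"delta_pos":[0,0.5,0],"yaw":0,"jaw":0}]'

```text
clock: 13.75
eef_pos: [508.8, 230.4, 128.7]
tcp_rot: [-3.128, -0.0, 1.63]
contact_force: [-32.8, 7.2, 21.5]
opening: 0.0
grasp_force: 16.6
```

play_rows --steps '[{"delta_pos":[0,-1.5,0],"yaw":0,"jaw":0},{"delta_pos":[0,-2.5,-3],"yaw":-0.0,"jaw":0},{"delta_pos":[0,-2.5,-7],"yaw":0.03,"jaw":0},{"delta_pos":[1,-1,-11],"yaw":0.03,"jaw":50},{"delta_pos":[2,1.3,-15],"yaw":0.03,"jaw":50},{"delta_pos":[2,1.3,-15],"yaw":0.03,"jaw":50},{"delta_pos":[2,1.3,-15],"yaw":0.03,"jaw":50},{"delta_pos":[2,1.3,-15],"yaw":0.03,"jaw":50}]'

```text
clock: 14.55
eef_pos: [527.0, 250.2, 277.4]
tcp_rot: [-3.14, 0.001, 1.601]
contact_force: [-0.6, 0.5, -0.7]
opening: 0.502
grasp_force: 0.0
```

```bash
cat > look.py <<'E'
from iso import *
import sys
im,D=vision.grab_frame("wrist");save(sys.argv[1],im)
for t in("handle_grip","hasp_eye","hasp_hinge"):
    for l in vision.landmark_of("wrist",t)[:1]:
        q=ray("wrist",l["uv"],dep(D,l["uv"]));print(t,l["conf"],l["uv"],q,"up,lf,h",(q-O)@up,(q-O)@lf,(q-O)@n)
P=cloud("wrist",D,np.ones((480,640),bool))-O
a,b,h=P@up,P@lf,P@n;k=(h>30)&(h<100)&(np.abs(a)<60)&(np.abs(b)<80)
for lo in range(-40,75,10):
    s=k&(b>=lo)&(b<lo+10)
    if s.sum()>5:print(lo,s.sum(),"up",a[s].min(),a[s].mean(),a[s].max(),"h",h[s].mean(),h[s].max())
print("lf extent",b[k].min(),b[k].max())
s=r.sense();print(s["eef_pos"],s["tcp_rot"],s["clock"],s["contact_force"])
E
python3 look.py w4.png
```

```text
handle_grip 0.56 [327.4, 222.5] [531.67 259.5  152.42] up,lf,h 4.251712805641414 2.2269524629975543 41.883929096067966
hasp_eye 0.66 [320.9, 160.2] [525.36 304.75 105.78] up,lf,h -16.51678126669093 47.643019347499326 -0.16534729435710818
hasp_hinge 0.67 [321.5, 209.0] [527.15 270.16 152.15] up,lf,h 0.22077756324993922 13.021520616631362 43.084099528200404
-40 62 up -7.471265218390485 1.1350041009837437 7.165272577575363 h 40.31586087052337 42.76950480277235
-30 244 up -7.716416737056322 1.448570495311174 7.512636912808414 h 40.4698142742394 43.55237731545477
-20 252 up -7.512893234397113 1.522040193434073 7.441405252742533 h 40.54732041251747 43.938889940832006
-10 251 up -7.060779908870009 1.5287799472457442 7.430927807603784 h 40.899871199093006 44.08892161805474
0 273 up -8.069144026611626 1.602379725711566 7.502987723823329 h 40.8389655312576 44.2262407848631
10 271 up -7.913908272315025 1.5872453869314995 7.529910760985171 h 41.262455200381204 44.780483707612625
20 284 up -7.0639228088805055 1.9276550210992383 7.379429774322986 h 41.17853385808641 45.375227200486236
30 315 up -10.585318421027798 0.8557439682964442 10.030460061899262 h 42.80171604656747 45.642795016046925
40 300 up -10.672466803607366 -0.06239928189125493 9.983216514245708 h 43.93488753378257 46.06091473985994
50 331 up -10.333354212118909 0.20698519950392907 9.844758578840292 h 44.38921948609542 46.35384096677652
60 81 up -9.698456897032843 1.811819137012539 9.657861627870307 h 44.141209307704905 46.478536827774185
lf extent -33.68872655217815 62.12472286677904
[527.21 250.45 277.24] [-3.14  0.    1.6 ] 14.75 [-0.12 -0.27 -0.34]
```

View pics/w4.png

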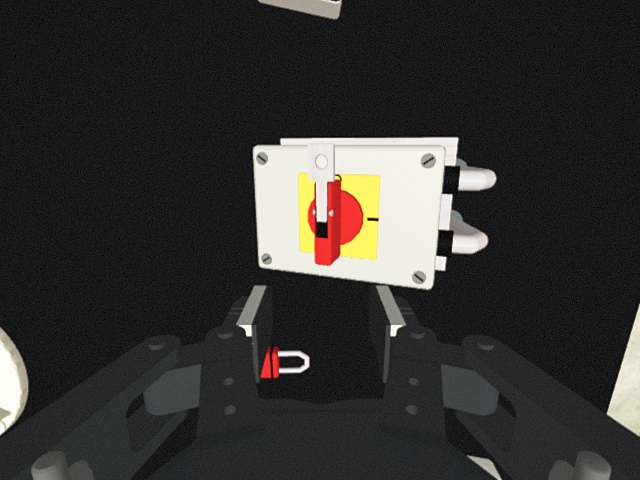

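```bash
cat >> iso.py <<'E'
def arc(t,dn=14,rad=43,c=10,dlf=0):
    P=O+(c+rad*np.cos(t)+dlf)*lf+(41+rad*np.sin(t))*n;P[2]-=dn;return P
E
python3 - <<'E'
from iso import *
P0=arc(0.05);print(P0,tool(P0,1.6))
s={"eef_pos":P0,"tcp_rot":[0,0,1.6]}
for t in np.arange(.15,1.8,.1):print(round(t,2),tool(arc(t),1.6,s)[0])
E
```

```text
[525.7  310.06 138.13] (array([ 5.96,  0.03, 13.91]), np.float64(0.0006861605744823418))
0.15 [-0.04 -0.15 -0.4 ]
0.25 [-0.13 -0.29 -0.8 ]
0.35 [-0.26 -0.44 -1.18]
0.45 [-0.42 -0.57 -1.55]
0.55 [-0.63 -0.7  -1.91]
0.65 [-0.87 -0.83 -2.24]
0.75 [-1.15 -0.94 -2.55]
0.85 [-1.46 -1.04 -2.83]
0.95 [-1.8  -1.13 -3.08]
1.05 [-2.16 -1.21 -3.3 ]
1.15 [-2.54 -1.28 -3.48]
1.25 [-2.94 -1.33 -3.63]
1.35 [-3.35 -1.37 -3.73]
1.45 [-3.78 -1.4  -3.8 ]
1.55 [-4.21 -1.41 -3.83]
1.65 [-4.64 -1.4  -3.82]
1.75 [-5.06 -1.38 -3.77]
```

play_rows --steps '[{"delta_pos":[4,0,2],"yaw":0,"jaw":50},{"delta_pos":[6,0,6],"yaw":0,"jaw":50},{"delta_pos":[6,0,10],"yaw":0,"jaw":50},{"delta_pos":[6,0,13],"yaw":0,"jaw":50},{"delta_pos":[6,0,13.9],"yaw":0,"jaw":50},{"delta_pos":[6,0,13.9],"yaw":0,"jaw":50},{"delta_pos":[6,0,13.9],"yaw":0,"jaw":50},{"delta_pos":[6,0,13.9],"yaw":0,"jaw":50}]'

```text
clock: 15.55
eef_pos: [527.3, 311.4, 141.2]
tcp_rot: [3.139, -0.001, 1.601]
contact_force: [-0.1, 0.4, -0.0]
opening: 0.502
grasp_force: 0.0
```

play_rows --grip_force 25 --steps '[{"delta_pos":[0,0,0],"yaw":0,"jaw":10},{"delta_pos":[0,0,0],"yaw":0,"jaw":10},{"delta_pos":[0,0,0],"yaw":0,"jaw":10},{"delta_pos":[0,0,0],"yaw":0,"jaw":10},{"delta_pos":[0,0,0],"yaw":0,"jaw":10},{"delta_pos":[-0.04,-0.15,-0.4],"yaw":0,"jaw":10},{"delta_pos":[-0.13,-0.29,-0.8],"yaw":0,"jaw":10},{"delta_pos":[-0.26,-0.44,-1.18],"yaw":0,"jaw":10}]'

```text
clock: 16.35
eef_pos: [522.5, 309.1, 151.3]
tcp_rot: [3.14, -0.002, 1.601]
contact_force: [3.2, 7.2, -4.2]
opening: 0.216
grasp_force: 31.0
```

play_rows --steps '[{"delta_pos":[-0.16,-0.13,-0.37],"yaw":0,"jaw":10},{"delta_pos":[-0.37,-0.26,-0.73],"yaw":0,"jaw":10},{"delta_pos":[-0.61,-0.39,-1.06],"yaw":0,"jaw":10},{"delta_pos":[-0.89,-0.5,-1.37],"yaw":0,"jaw":10},{"delta_pos":[-1.2,-0.6,-1.65],"yaw":0,"jaw":10},{"delta_pos":[-1.54,-0.69,-1.9],"yaw":0,"jaw":10},{"delta_pos":[-1.9,-0.77,-2.12],"yaw":0,"jaw":10},{"delta_pos":[-2.28,-0.84,-2.3],"yaw":0,"jaw":10}]'

```text
clock: 17.15
eef_pos: [519.5, 287.8, 176.6]
tcp_rot: [3.129, -0.005, 1.603]
contact_force: [12.6, 10.8, 0.5]
opening: 0.214
grasp_force: 57.9
```

play_rows --steps '[{"delta_pos":[-0.4,-0.05,-0.15],"yaw":0,"jaw":10},{"delta_pos":[-0.81,-0.09,-0.25],"yaw":0,"jaw":10},{"delta_pos":[-1.24,-0.12,-0.32],"yaw":0,"jaw":10},{"delta_pos":[-1.67,-0.13,-0.35],"yaw":0,"jaw":10},{"delta_pos":[-2.1,-0.12,-0.34],"yaw":0,"jaw":10},{"delta_pos":[-2.3,-0.12,-0.34],"yaw":0,"jaw":10},{"delta_pos":[-2.5,-0.12,-0.34],"yaw":0,"jaw":10},{"delta_pos":[-2.5,-0.12,-0.34],"yaw":0,"jaw":10}]'

```text
clock: 17.95
eef_pos: [520.7, 264.8, 182.7]
tcp_rot: [3.125, -0.01, 1.601]
contact_force: [10.8, 14.6, 15.1]
opening: 0.209
grasp_force: 36.8
```

play_rows --steps '[{"delta_pos":[-2.5,0,0],"yaw":0,"jaw":10},{"delta_pos":[0,0,0],"yaw":0,"jaw":50},{"delta_pos":[0,0,0],"yaw":0,"jaw":50},{"delta_pos":[0,0,0],"yaw":0,"jaw":50},{"delta_pos":[0,0,-4],"yaw":0,"jaw":50},{"delta_pos":[-1,0.5,-8],"yaw":0,"jaw":50},{"delta_pos":[-2.5,1,-12],"yaw":0,"jaw":50},{"delta_pos":[-2.5,1,-12],"yaw":0,"jaw":50}]'

```text
clock: 18.75
eef_pos: [527.3, 235.0, 303.3]
tcp_rot: [3.133, -0.002, 1.6]
contact_force: [0.6, 0.8, -0.3]
opening: 0.5
grasp_force: 0.0
```

```bash
python3 look.py w5.png; python3 - <<'E'
from h import *
im,D=vision.grab_frame("scene");save("s5.png",cv2.resize(im[120:270,280:440],None,fx=4,fy=4,interpolation=cv2.INTER_CUBIC))
E
```

```text
handle_grip 0.64 [324.4, 199.0] [527.57 258.83 147.51] up,lf,h -1.3116700056217026 1.6746307076262459 38.711159234332584
hasp_eye 0.56 [321.4, 175.7] [523.16 282.   193.64] up,lf,h 11.18620045381425 24.976056115963146 83.26367533395853
hasp_hinge 0.75 [323.8, 188.6] [524.97 269.11 159.67] up,lf,h 0.7506062655208088 12.034383281912131 50.909631828565075
-40 9 up -20.341142555269037 -18.829119054140445 -16.92484333322156 h 35.80487707719811 38.29222328836875
-30 181 up -29.795325077448993 -19.920386897241105 -10.864308692375193 h 36.856391705383004 39.46450318418346
-20 220 up -27.20910471170813 -15.480640457349747 -5.357970882643237 h 36.93762936080804 39.04546570570268
-10 233 up -21.054433699570254 -9.3399842180652 0.8666412261237699 h 37.01925818511663 39.88507163986301
0 225 up -15.394092464167803 -3.7215864958013247 6.701756997929181 h 37.52560340973265 48.30787209847273
10 234 up -9.985358131789738 7.012908249104282 16.149717364400004 h 52.176615517808976 79.86211407271567
20 452 up -6.013540350315328 7.817052963256366 18.43309173768208 h 58.76842751166898 85.02469926117523
30 58 up 0.35928118778970486 3.713220935070283 7.879197193896875 h 72.32020826132997 84.81468852884008
lf extent -31.573340558959824 33.49040585933552
[523.68 235.06 296.23] [-3.14  0.    1.6 ] 18.95 [ 0.05 -0.51  0.17]
```

View pics/w5.png

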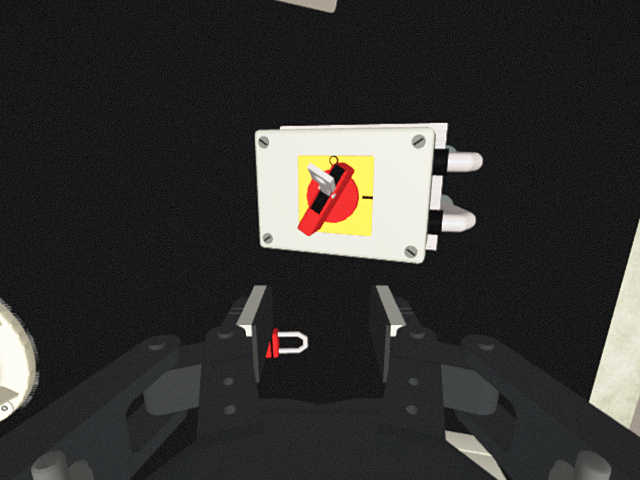

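View pics/s5.png

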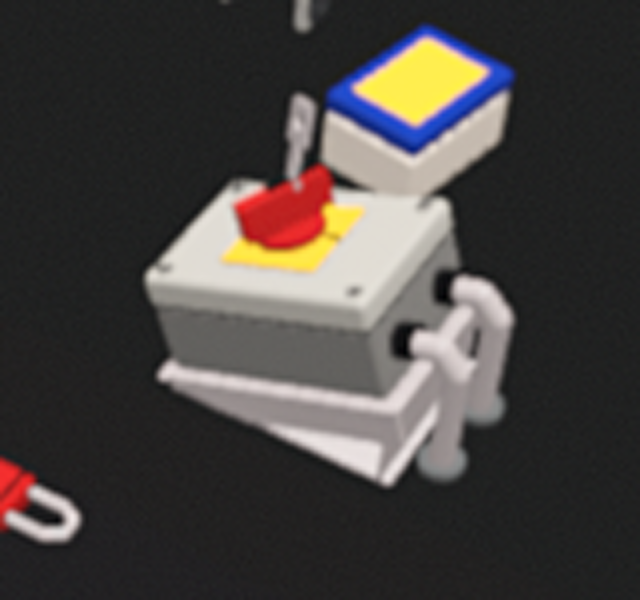

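```bash
cat >> iso.py <<'E'
def push2(phi,gap=0):
    ex=np.cos(phi)*up+np.sin(phi)*lf;ey=-np.sin(phi)*up+np.cos(phi)*lf
    P=O+40*n-28*ex+(22+gap)*ey;P[2]=138
    return P,0.03+phi
E
python3 - <<'E'
from iso import *
im,D=vision.grab_frame("wrist")
P=cloud("wrist",D,np.ones((480,640),bool))-O
a,b,h=P@up,P@lf,P@n;k=(h>37)&(h<100)&(np.abs(a)<60)&(np.abs(b)<80)
for lo in range(-40,75,10):
    s=k&(b>=lo)&(b<lo+10)
    if s.sum()>5:print(lo,s.sum(),"up",a[s].min(),a[s].mean(),a[s].max(),"h",h[s].mean(),h[s].max())
print(r.sense()["eef_pos"])
P0,y0=push2(.95,10);print(P0,tool(P0,y0))
s={"eef_pos":P0,"tcp_rot":[0,0,y0]}
for f in np.arange(0.95,1.8,.1):print(round(f,2),*tool(*push2(f),s))
E
```

```text
-30 172 up -22.439389575071726 -12.872878737600804 -3.9835163562965707 h 41.77474916851686 43.758865198555995
-20 222 up -20.565750587373124 -8.61868287263845 1.9699852030374814 h 41.69451134439688 43.70543670691084
-10 240 up -13.956486237437607 -2.4958591728084456 7.491761723160676 h 41.95915319322978 44.398206456523205
0 229 up -8.215746237494287 3.287042656702083 13.691764582165824 h 42.513575345157875 52.45022070042697
10 235 up -2.908806117712638 14.007319691764435 23.23916483392135 h 58.019699449868185 85.36997799868487
20 465 up 1.7113853605122387 15.036115430638226 25.437460280848747 h 64.4630579204783 90.39971404619656
30 72 up 6.9543622522814275 10.995565343128265 15.55782258218551 h 75.46957033516088 89.71069183291058
[523.61 235.26 295.89]
[488.85 251.8  138.  ] (array([ 1.76, -3.42, 15.79]), np.float64(0.6212352111261237))
0.95 [-0.03  0.96 -0.  ] -0.0
1.05 [-0.24  1.24 -0.  ] -0.10000000000000009
1.15 [-0.42  1.55 -0.  ] -0.20000000000000018
1.25 [-0.57  1.86 -0.  ] -0.30000000000000027
1.35 [-0.69  2.19 -0.  ] -0.40000000000000036
1.45 [-0.77  2.53 -0.  ] -0.5000000000000004
1.55 [-0.82  2.87 -0.  ] -0.6000000000000005
1.65 [-0.84  3.21 -0.  ] -0.7000000000000006
1.75 [-0.82  3.55 -0.  ] -0.8000000000000007
```

play_rows --steps '[{"delta_pos":[1.8,-3.4,0],"yaw":0.15,"jaw":0},{"delta_pos":[1.8,-3.4,0],"yaw":0.3,"jaw":0},{"delta_pos":[1.8,-3.4,3],"yaw":0.45,"jaw":0},{"delta_pos":[1.8,-3.4,7],"yaw":0.6,"jaw":0},{"delta_pos":[1.8,-3.4,11],"yaw":0.62,"jaw":0},{"delta_pos":[1.8,-3.4,14],"yaw":0.62,"jaw":0},{"delta_pos":[1.8,-3.4,15.8],"yaw":0.62,"jaw":0},{"delta_pos":[1.8,-3.4,15.8],"yaw":0.62,"jaw":0}]'

```text
clock: 19.85
eef_pos: [487.4, 251.4, 135.9]
tcp_rot: [-3.138, 0.006, 0.981]
contact_force: [-0.9, -0.6, -0.4]
opening: -0.001
grasp_force: 0.0
```

play_rows --steps '[{"delta_pos":[0,0.4,0],"yaw":0,"jaw":0},{"delta_pos":[0,0.9,0],"yaw":0,"jaw":0},{"delta_pos":[-0.24,1.24,0],"yaw":-0.1,"jaw":0},{"delta_pos":[-0.42,1.55,0],"yaw":-0.2,"jaw":0},{"delta_pos":[-0.57,1.86,0],"yaw":-0.3,"jaw":0},{"delta_pos":[-0.69,2.19,0],"yaw":-0.4,"jaw":0},{"delta_pos":[-0.77,2.53,0],"yaw":-0.5,"jaw":0},{"delta_pos":[-0.82,2.87,0],"yaw":-0.6,"jaw":0}]'

```text
clock: 20.65
eef_pos: [508.3, 230.3, 141.3]
tcp_rot: [-3.14, -0.002, 1.584]
contact_force: [-13.7, 4.6, 16.1]
opening: 0.001
grasp_force: 10.1
```

play_rows --steps '[{"delta_pos":[0,0.2,0],"yaw":0,"jaw":0},{"delta_pos":[0,0.4,0],"yaw":0,"jaw":0},{"delta_pos":[0,0.6,0],"yaw":0,"jaw":0},{"delta_pos":[0,0.8,0],"yaw":0,"jaw":0},{"delta_pos":[0,0.8,0],"yaw":0,"jaw":0},{"delta_pos":[0,0.8,0],"yaw":0,"jaw":0},{"delta_pos":[0,0.8,0],"yaw":0,"jaw":0},{"delta_pos":[0,0.8,0],"yaw":0,"jaw":0}]'

```text
clock: 21.45
eef_pos: [513.8, 229.0, 142.5]
tcp_rot: [-3.135, 0.001, 1.58]
contact_force: [-24.3, -4.3, 33.8]
opening: -0.002
grasp_force: 22.9
```

play_rows --steps '[{"delta_pos":[0,-1.0,0],"yaw":0,"jaw":0},{"delta_pos":[0,-2.5,-1],"yaw":0,"jaw":0},{"delta_pos":[0,-2.5,-5],"yaw":0,"jaw":0},{"delta_pos":[0.5,-1,-9],"yaw":0,"jaw":0},{"delta_pos":[1,1,-14],"yaw":0,"jaw":0},{"delta_pos":[1,1,-16],"yaw":0,"jaw":0},{"delta_pos":[1,1,-16],"yaw":0,"jaw":0},{"delta_pos":[1,1,-16],"yaw":0,"jaw":0}]'

```text
clock: 22.25
eef_pos: [527.5, 239.6, 300.7]
tcp_rot: [3.139, -0.001, 1.581]
contact_force: [-1.1, -0.5, -0.4]
opening: -0.0
grasp_force: 0.0
```

play_rows --steps '[{"delta_pos":[0,0,0],"yaw":0,"jaw":0},{"delta_pos":[0,0,0],"yaw":0,"jaw":0},{"delta_pos":[0,0,0],"yaw":0,"jaw":0},{"delta_pos":[0,0,0],"yaw":0,"jaw":0},{"delta_pos":[0,0,0],"yaw":0,"jaw":0},{"delta_pos":[0,0,0],"yaw":0,"jaw":0},{"delta_pos":[0,0,0],"yaw":0,"jaw":0},{"delta_pos":[0,0,0],"yaw":0,"jaw":0}]'

```text
clock: 23.05
eef_pos: [527.2, 239.8, 299.5]
tcp_rot: [3.142, -0.0, 1.581]
contact_force: [-0.4, -0.8, 0.4]
opening: 0.002
grasp_force: 0.0
```

```bash
python3 look.py w6.png
```

```text
handle_grip 0.81 [322.7, 207.1] [528.77 257.21 152.23] up,lf,h 1.3979380255468086 0.01977625854267487 42.73831295913305
hasp_eye 0.72 [304.5, 180.0] [514.86 282.24 180.57] up,lf,h -1.1103635061988855 25.465905029873053 73.87154349503639
hasp_hinge 0.93 [325.0, 190.6] [530.49 271.16 153.63] up,lf,h 3.893223123927493 13.910178109058052 43.311695382258485
-40 61 up -8.841810692340358 -0.5527501434644461 4.8905140520977834 h 40.361797744930044 42.97882802594866
-30 217 up -8.869085357147139 -0.3140365463474443 5.750490226331302 h 40.75682036959796 43.81128664041792
-20 221 up -9.150306464706087 0.42149030511729596 6.492347100571763 h 40.73349505371775 43.73541625619998
-10 228 up -7.6255860385455225 1.2554469226922749 6.986371817705769 h 40.974419746536626 44.89024578312108
0 235 up -7.42290553639762 1.951395013502858 8.058775568841861 h 41.12455222818258 46.59298378089537
10 251 up -9.190527980520077 4.515982203098883 11.0525243436468 h 49.156168172444595 69.18939424193061
20 525 up -8.871972942215208 3.9101434563000157 12.286882657916639 h 63.655785926195534 90.08541572942158
30 244 up -8.326755779540118 2.451271032889444 12.127101173980314 h 67.8082079323315 90.1616653589779
lf extent -33.87586530427881 34.18142695392018
[527.11 239.77 299.5 ] [ 3.14 -0.    1.58] 23.25 [ 0.49 -0.29 -0.11]
```

View pics/w6.png

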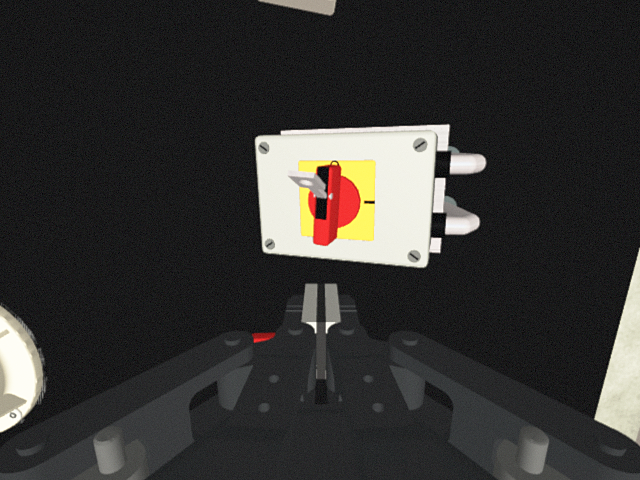

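```bash
python3 - <<'E'
from iso import *
print(tool([486,230,128],1.58))
E
```

```text
(array([-0.94, -4.12, 17.15]), np.float64(0.0008073677753719366))
```

play_rows --steps '[{"delta_pos":[-0.9,-4.1,0],"yaw":0,"jaw":0},{"delta_pos":[-0.9,-4.1,3],"yaw":0,"jaw":0},{"delta_pos":[-0.9,-4.1,7],"yaw":0,"jaw":0},{"delta_pos":[-0.9,-4.1,11],"yaw":0,"jaw":0},{"delta_pos":[-0.9,-4.1,15],"yaw":0,"jaw":0},{"delta_pos":[-0.9,-4.1,17.2],"yaw":0,"jaw":0},{"delta_pos":[-0.9,-4.1,17.2],"yaw":0,"jaw":0},{"delta_pos":[-0.9,-4.1,17.2],"yaw":0,"jaw":0}]'

```text
clock: 24.05
eef_pos: [486.5, 230.5, 128.0]
tcp_rot: [-3.141, 0.0, 1.581]
contact_force: [0.4, 1.0, 0.2]
opening: 0.001
grasp_force: 0.0
```

play_rows --steps '[{"delta_pos":[0,0.8,0],"yaw":0,"jaw":0},{"delta_pos":[0,1.4,0],"yaw":0,"jaw":0},{"delta_pos":[0,1.8,0],"yaw":0,"jaw":0},{"delta_pos":[0,2.2,0],"yaw":0,"jaw":0},{"delta_pos":[0,2.6,0],"yaw":0,"jaw":0},{"delta_pos":[0,3.0,0],"yaw":0,"jaw":0},{"delta_pos":[0,3.0,0],"yaw":0,"jaw":0},{"delta_pos":[0,3.0,0],"yaw":0,"jaw":0}]'

```text
clock: 24.85
eef_pos: [508.7, 229.9, 127.5]
tcp_rot: [-3.126, 0.002, 1.58]
contact_force: [-33.7, 0.9, 25.6]
opening: -0.0
grasp_force: 17.1
```

play_rows --steps '[{"delta_pos":[0,-1.5,0],"yaw":0,"jaw":0},{"delta_pos":[0,-3.0,0],"yaw":0,"jaw":0},{"delta_pos":[0,-3.0,-4],"yaw":0,"jaw":0},{"delta_pos":[0,-3,-8],"yaw":0,"jaw":0},{"delta_pos":[0,-3,-12],"yaw":0,"jaw":0},{"delta_pos":[4,-2,-12],"yaw":0,"jaw":0},{"delta_pos":[8,-0.7,-12],"yaw":0,"jaw":0},{"delta_pos":[8.2,-0.7,-12],"yaw":0,"jaw":0}]'

```text
clock: 25.65
eef_pos: [509.9, 316.4, 248.3]
tcp_rot: [3.138, -0.003, 1.582]
contact_force: [1.0, 0.5, 0.5]
opening: -0.0
grasp_force: 0.0
```

play_rows --steps '[{"delta_pos":[0.3,0,0],"yaw":0,"jaw":0},{"delta_pos":[0.3,0,3],"yaw":0,"jaw":0},{"delta_pos":[0.3,0,6],"yaw":0,"jaw":0},{"delta_pos":[0.3,0,7.2],"yaw":0,"jaw":0},{"delta_pos":[0.3,0,7.2],"yaw":0,"jaw":0},{"delta_pos":[0.3,0,7.2],"yaw":0,"jaw":0},{"delta_pos":[0.3,0,7.2],"yaw":0,"jaw":0},{"delta_pos":[0.3,0,7.2],"yaw":0,"jaw":0}]'

```text
clock: 26.45
eef_pos: [509.0, 315.9, 176.8]
tcp_rot: [3.14, -0.001, 1.581]
contact_force: [-0.6, -0.1, 0.8]
opening: 0.002
grasp_force: 0.0
```

```bash
python3 - <<'E'
from iso import *
print(tool(O+10*lf+81*n-4*up+13*lf-np.array([0,0,11]),1.58),O+10*lf+81*n)
E
```

```text
(array([-3.63,  0.04,  0.16]), np.float64(0.00072051979643728)) [513.91 266.74 187.64]
```

Push right (-tool x) about 3.6 cm to upright, with a little extra.

play_rows --steps '[{"delta_pos":[-0.6,0,0],"yaw":0,"jaw":0},{"delta_pos":[-1.2,0,0],"yaw":0,"jaw":0},{"delta_pos":[-1.8,0,0],"yaw":0,"jaw":0},{"delta_pos":[-2.3,0,0],"yaw":0,"jaw":0},{"delta_pos":[-2.7,0,0],"yaw":0,"jaw":0},{"delta_pos":[-3.0,0,0],"yaw":0,"jaw":0},{"delta_pos":[-3.3,0,0],"yaw":0,"jaw":0},{"delta_pos":[-3.5,0,0],"yaw":0,"jaw":0}]'

```text
clock: 27.25
eef_pos: [508.8, 280.3, 175.5]
tcp_rot: [3.142, 0.0, 1.581]
contact_force: [-0.6, 1.5, 0.9]
opening: 0.001
grasp_force: 0.5
```

play_rows --steps '[{"delta_pos":[-0.1,0,0],"yaw":0,"jaw":0},{"delta_pos":[-0.2,0,0],"yaw":0,"jaw":0},{"delta_pos":[-0.3,0,0],"yaw":0,"jaw":0},{"delta_pos":[-0.4,0,0],"yaw":0,"jaw":0},{"delta_pos":[-0.4,0,0],"yaw":0,"jaw":0},{"delta_pos":[-0.4,0,0],"yaw":0,"jaw":0},{"delta_pos":[-0.4,0,0],"yaw":0,"jaw":0},{"delta_pos":[-0.4,0,0],"yaw":0,"jaw":0}]'

```text
clock: 28.05
eef_pos: [508.9, 278.4, 175.7]
tcp_rot: [3.141, -0.003, 1.581]
contact_force: [-1.0, 8.7, -0.6]
opening: 0.003
grasp_force: 4.7
```

play_rows --steps '[{"delta_pos":[-0.1,0,0],"yaw":0,"jaw":0},{"delta_pos":[-0.2,0,0],"yaw":0,"jaw":0},{"delta_pos":[-0.3,0,0],"yaw":0,"jaw":0},{"delta_pos":[-0.3,0,0],"yaw":0,"jaw":0},{"delta_pos":[-0.3,0,0],"yaw":0,"jaw":0},{"delta_pos":[-0.3,0,0],"yaw":0,"jaw":0},{"delta_pos":[-0.3,0,0],"yaw":0,"jaw":0},{"delta_pos":[-0.3,0,0],"yaw":0,"jaw":0}]'

```text
clock: 28.85
eef_pos: [509.0, 277.5, 175.8]
tcp_rot: [3.14, -0.007, 1.58]
contact_force: [-2.0, 20.4, -2.9]
opening: -0.001
grasp_force: 9.7
```

play_rows --steps '[{"delta_pos":[2,0,0],"yaw":0,"jaw":0},{"delta_pos":[3.5,0,-2],"yaw":0,"jaw":0},{"delta_pos":[3.5,0,-6],"yaw":0,"jaw":0},{"delta_pos":[3.5,0,-10],"yaw":0,"jaw":0},{"delta_pos":[0.5,0.7,-13],"yaw":0,"jaw":0},{"delta_pos":[-4,1.5,-13],"yaw":0,"jaw":0},{"delta_pos":[-4,1.5,-13],"yaw":0,"jaw":0},{"delta_pos":[-4,1.5,-13],"yaw":0,"jaw":0}]'

```text
clock: 29.65
eef_pos: [524.1, 232.9, 305.4]
tcp_rot: [-3.141, 0.0, 1.579]
contact_force: [-0.0, 0.7, 0.3]
opening: -0.002
grasp_force: 0.0
```

play_rows --steps '[{"delta_pos":[0,0,0],"yaw":0,"jaw":0},{"delta_pos":[0,0,0],"yaw":0,"jaw":0},{"delta_pos":[0,0,0],"yaw":0,"jaw":0},{"delta_pos":[0,0,0],"yaw":0,"jaw":0},{"delta_pos":[0,0,0],"yaw":0,"jaw":0},{"delta_pos":[0,0,0],"yaw":0,"jaw":0},{"delta_pos":[0,0,0],"yaw":0,"jaw":0},{"delta_pos":[0,0,0],"yaw":0,"jaw":0}]'

```text
clock: 30.45
eef_pos: [524.2, 233.7, 305.5]
tcp_rot: [3.142, -0.0, 1.581]
contact_force: [0.7, -0.9, 0.1]
opening: -0.002
grasp_force: 0.0
```

```bash
python3 look.py w7.png;python3 - <<'E'
from h import *
im,D=vision.grab_frame("scene");a=cv2.resize(im[120:370,200:420],None,fx=2.4,fy=2.4,interpolation=cv2.INTER_CUBIC)
w=cv2.imread("pics/w7.png")[90:290,230:460,::-1];w=cv2.resize(w,(345,300))
out=np.zeros((600,528+0+262,3),np.uint8);out[:,:528]=a;out[:228,528:]=cv2.resize(w,(262,228));save("c7.png",out)
E
```

```text
handle_grip 0.79 [328.0, 198.7] [530.28 257.43 152.93] up,lf,h 3.061032014065844 0.19950640630738042 42.866355265798674
hasp_eye 0.87 [307.3, 193.2] [514.49 268.24 199.86] up,lf,h 4.814007590753794 11.486408311938574 92.25396726712773
hasp_hinge 0.75 [326.0, 184.0] [528.41 269.75 152.94] up,lf,h 1.6707298607759191 12.567594260068537 43.3974700009131
-40 61 up -6.9300266850765855 1.31335322989212 7.193990984673831 h 40.671446849434076 43.77039550860613
-30 219 up -7.782641221393041 1.5504798268454587 7.392130264136529 h 40.717427190594535 43.76582960147879
-20 219 up -7.156111393936147 1.4203528458653951 7.458384318232603 h 40.762976817177 43.94453299005278
-10 230 up -7.13911075582743 1.6681278205587031 7.503601342568323 h 40.966222683167224 44.50988803344713
0 270 up -9.948153471812347 3.442119187145748 10.049565440536323 h 61.702726074468686 94.65809691673218
10 494 up -10.465857362497463 1.2213439745571917 10.3094457641342 h 61.49538891940201 94.61243389376382
20 241 up -7.309578070030769 1.4987552457372342 7.35378517762624 h 40.9043580433379 44.5172776719231
30 95 up -7.032820042949858 1.5069902191971134 7.037079708782311 h 40.907104975601186 45.23342029159534
lf extent -33.76006315231529 33.77071018319377
[524.22 233.7  305.53] [ 3.14 -0.    1.58] 30.65 [ 0.08 -0.32  0.04]
```

View pics/c7.png

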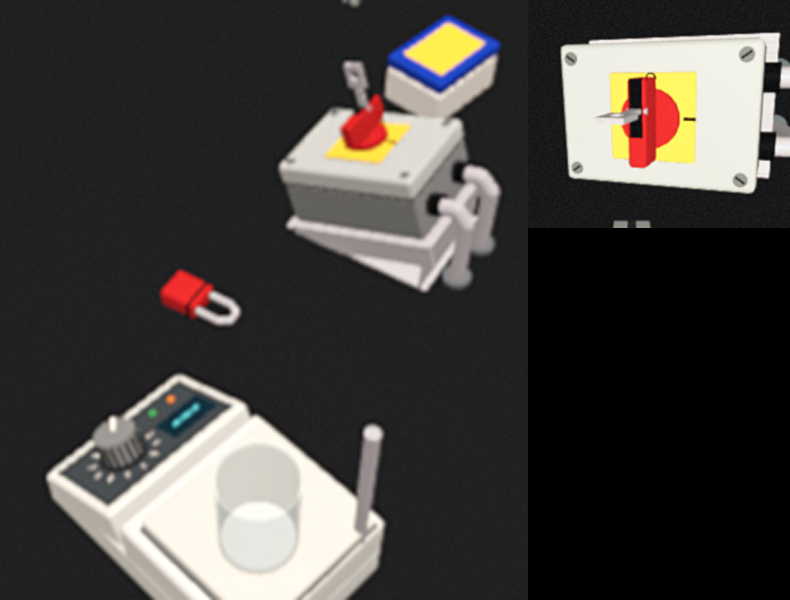

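```bash
python3 -c "
from rig import r
print(r.sign_off())"
```

```text
the job is handed in; nothing more can be done
None
```

The job is handed in: the dial is at zero, the isolator handle is fully off and the hasp stands upright; on the way, a wrong drag of mine pulled the handle about 0.5 rad back with the hasp out, so I pushed the handle to its stop again before standing the hasp up, and the beaker, padlock, bottle and tip box were not touched.

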